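# Feed a sample tube into the tube reader

### The arm

A 6-joint arm with a two-finger parallel gripper is mounted at the origin on a cart in front of the work surface, level with it; the furniture and walls round the work are solid. World frame = base frame: x ahead of the robot, y to its left, z up, the work surface at z = 0. Lengths are in m, angles in degrees, forces in N, time in s.
With the tool pointing down it reaches from about 0.4 to 0.825 m from the base axis. Payload 7 kg.
Tool frame: the origin (TCP) lies between the finger pads; the fingertips stand 14 mm ahead of it and the grasp point (between the pads) lies 5 mm behind it (r.tips_ahead is the distance from the TCP to the fingertips, in m); z points along the fingers, y is the direction in which the jaws open and shut (so a half turn about z gives the same grasp; the last joint's range is limited). The gripper opens to 88 mm and grips with 3 to 60 N. Pads are 19 mm wide; open, the fingers measure 130 mm over their backs; the gripper's body (78 mm by 193 mm) begins 47 mm behind the grasp point.
Start: joints at [-52.535, 20.546, 0.682, 0, -70.136, -16.507], TCP at [0.241, -0.63, 0.203] pointing down, gripper open.
Joint ranges: [-176.03, 176.03], [-82.01, 121.73], [-58.28, 71.71], [-173.87, 95.51], [-174.79, -0.11], [-173.66, 173.66]. Speed limits (degrees/s): [136.94, 136.94, 172.46, 180, 180, 180].

### API

Orientations are given as [roll, pitch, yaw] about the fixed x, y, z axes, in that order (R = Rz(yaw) Ry(pitch) Rx(roll)).
In Python, from plant import r gives the robot as it stands.
- The arm moves only by the tool apply_moves, never from a script. Its arguments are lists of equal length, an entry for each row: "slide": the shift along the tool's x, y, z as a fraction of full scale, a list of three; "turn": the turn, a rotation vector about the tool's x, y, z as a fraction of full scale, a list of three; "jaw": the closure, from 0 (fully open) to 1 (shut). In form: {"slide": [[dx, dy, dz], ...], "turn": [[wx, wy, wz], ...], "jaw": [jaw, ...]}. A call has 1 to 8 rows; each row shifts and turns the commanded pose from where the row before left it, along the tool's axes as they then stand; what a row does not reach is not made up. Full scale, the value 1, is 0.1 m for a shift and 1.5 rad for a turn. A row lasts 1/10 s, in which the tool goes at most 50 mm and 8.59 degrees, less where a joint would pass 70% of its speed; a pose out of reach is approached as far as the arm can. A call with a number of a shift or a turn outside -1 to 1 is refused whole. A call with a gripper value outside its range is refused whole. The fingers move at their own pace and stop on an object; "newtons" is the grip in N (left out, the last holds). Time passes only in rows, so rows that do not move let the fingers close. It gives the time, the measured TCP pose, the force and the opening at its end, in the units of the state.
- r.get_state(): the state, without advancing time (a new reading comes with each control period).
- r.capture(name): name is "scene" or "top" or "wrist"; returns a dict with "pixels" (480x640x3 uint8, blue, green, red), "depth" (480x640 float32, m along the optical axis (not along the pixel's ray), 0 where there is no reading), "fx", "fy", "cx", "cy" (pixels), "rvec" (rotation vector, rad) and "tvec" (3), from world to camera coordinates, as OpenCV has them. Camera axes: x right, y down, z forward; pixel columns grow to the right and rows downward; lengths in m; the calibration is good to about 2 mm. A picture is of the moment at which its call begins.
- r.close_job(): hands the job in, once; it reports no verdict.
The state is a dict: "time_s": time; "joints": joint angles; "qd": joint speeds; "joint_torque": joint torques, N m; "tcp_pos": TCP position; "eef_rot": TCP orientation; "contact_force": force on the tool from outside, world axes, zero at the start; "moment": the same for the moment, N m; "gripper_width": finger opening in m.
Only numpy, scipy, OpenCV 4.12 (cv2) and the standard library are available. Lean on these libraries where they do the work, as an engineer would, in place of code of your own. Each camera call takes 0.05 s, during which the arm holds its last target.

### The job

Present the sample tube to the reader: push its round carrier with your fingertips along the L-shaped slot of the feed plate, round the corner and on to the very end of the slot, in front of the reader head. Only push the carrier, with nothing of it between the fingers, and do not lift or tip it or take its pin out of the slot. Leave the parked carrier and everything else on the bench as it is, and finish clear of it all.

Things in the scene. Friction and masses are not known exactly. Their poses are not given: they have to be found in the camera images.
- puck: The loose carrier to push (0.08-0.17 kg): grey disc, 40 mm diameter, 20 mm high; on it a white-capped clear tube, 14 mm thick, top 50 mm above the disc's underside. A guide pin (10 mm diameter, 8.5 mm long) below its centre runs in the slot. Origin: centre of the disc's underside, on the deck. Starts 0 to 25 mm from slot_start in the first leg; slides at about 1 N, stays where left, spins freely.
- station: Fixed feed plate; place and yaw vary. Aluminium deck, top 16 mm above the bench, x -85 to 75, y -80 to 105 mm in its frame (origin on the bench, z up). Its L slot, 14 mm wide, 11 mm deep, runs along +x, then along +y. White reader head on the deck beyond the slot's end: 60 x 29 mm, top 46 mm above the deck, face at y = 75 mm, 10 mm clear of a fully home disc.
- slot_start (a point): On the deck's top, at (-50, -45) mm in the station's frame: beginning of the first leg of the slot, pin's axis. The slot walls leave the pin 2 mm of play to either side, and beyond this point.
- slot_corner (a point): On the deck's top, at (40, -45) mm in the station's frame: pin axis at the slot's corner, where the two centre lines meet, 90 mm from slot_start.
- slot_end (a point): On the deck's top, at (40, 45) mm in the station's frame: pin axis at the end of the second leg, 90 mm from slot_corner. The slot's end wall stops the pin 2 mm beyond it.
- parked_puck: An identical carrier with tube, to be left where it is, parked with its pin in a round hole of the deck at (-35, 50) mm in the station's frame. Origin: centre of its disc's underside.
- autoclave_tape: Bystander: roll of tape lying flat, 104 mm across, 25 mm high, left of the work. Origin: centre of its underside.
- beaker_glass: Bystander: small clear beaker, 57 mm wide, 70 mm high, right at the back. Origin: centre of its underside.
- spatula: Bystander: lab spatula with a wooden handle lying on the right, 205 mm long. Origin: centre of its underside.
- marker: Bystander: marker pen lying on the left, 135 mm long. Origin: centre of its underside.

How it is judged:
By the outcome, as a careful person would: the job done as asked, in the order asked, and still so for the second after the job is handed in, with the robot touching nothing.
It also fails if it takes over 51 s, if anything falls off the work surface, if the arm or the gripper's body presses on something with over 40 N, if the wrist force passes 120 N, or if a joint passes its speed limit or range.

## Working session

There is one attempt and no reset: what is moved stays moved. The work goes in short steps, Python scripts to look and compute and a tool call to move; the robot and the scene stay as the last step left them, time stands still between calls to the robot, and variables do not carry over. Pictures are saved under pics/ and viewed, and the job is handed in when it is done.

Besides the shell and the picture viewer there is one more tool, called as a command line: name --argument value ..., lists and objects as JSON in quotes. apply_moves: Moves the arm, as the interface text tells. Shift numbers are shares of 0.1 m and turn numbers shares of 1.5 rad, none past 1 either way. Its arguments: {"type":"object","properties":{"slide":{"type":"array"},"turn":{"type":"array"},"jaw":{"type":"array"},"newtons":{"type":"number"}},"required":["slide","turn","jaw"]}

```bash
ls; mkdir -p pics
python3 - <<'E'
from plant import r
import cv2
print(r.get_state(), r.tips_ahead)
for n in ("scene","top"):
    c=r.capture(n); cv2.imwrite(f"pics/{n}0.png",c["pixels"])
    print(n,c["fx"],c["cx"],c["cy"],c["rvec"],c["tvec"])
    import pickle; pickle.dump(c,open(f"{n}0.pkl","wb"))
E
```

```text
pics
{'time_s': 0.0, 'joints': array([-5.25368703e+01,  2.05918497e+01,  6.32142093e-01, -1.66513726e-02,
       -7.01355349e+01, -1.65064780e+01]), 'qd': array([-0.00113922, -0.00980716, -0.00304736, -0.07292437,  0.08434551,
        0.00674326]), 'joint_torque': array([-3.81296617e-03, -5.82713270e+01,  2.93045175e+01,  6.99667767e+00,
        6.91859706e-03, -1.54348954e-04]), 'tcp_pos': array([ 0.24117454, -0.62987379,  0.20181656]), 'eef_rot': array([ 1.79904235e+02, -1.20547291e-02, -1.59049009e+02]), 'contact_force': array([-0.27511817,  0.15168781, -0.65265862]), 'moment': array([-0.0119187 , -0.02200541,  0.01513926]), 'gripper_width': 0.0873562986856933} 0.014
scene 485.12914899032324 311.18126079720633 244.74778355056566 [ 1.92281965 -0.85751823  0.54283781] [-0.35976097  0.23688312  0.68860122]
top 474.4078738128473 313.7679271302299 236.50582373192088 [ 2.2123902  -2.15386352  0.08660086] [-0.02432786  0.5287192   1.25535779]
```

View pics/top0.png

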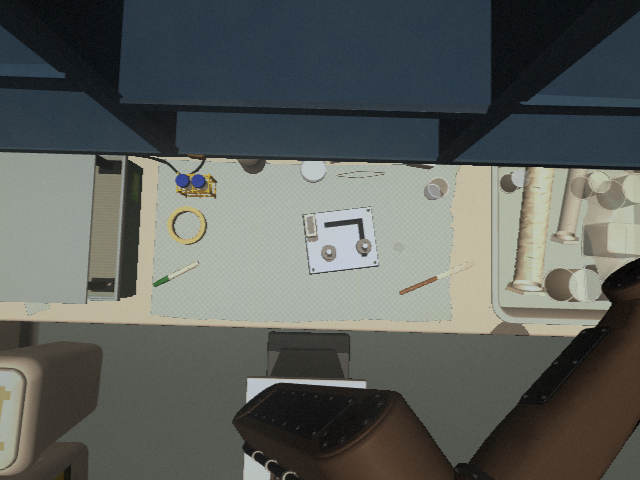

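View pics/scene0.png

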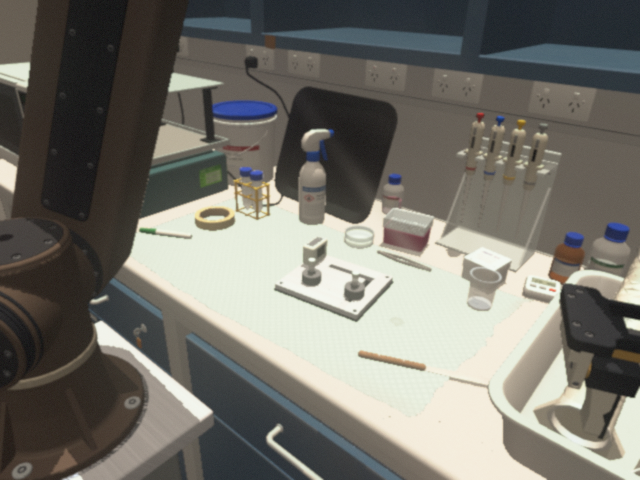

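The top view shows the feed plate at about (341,240), the loose puck at (363,246), the parked puck at (328,253) and the reader head at (310,226). The slot runs up the image, then left. Next I'll measure these.

```bash
cat > h.py <<'E'
import numpy as np, cv2, pickle
def cam(c):
    R,_=cv2.Rodrigues(np.array(c["rvec"],float)); t=np.array(c["tvec"],float).ravel(); return R,t
def ray(c,uv,z):
    R,t=cam(c); uv=np.atleast_2d(uv).astype(float)
    d=np.c_[(uv[:,0]-c["cx"])/c["fx"],(uv[:,1]-c["cy"])/c["fy"],np.ones(len(uv))]@R
    o=-R.T@t
    return o+d*((z-o[2])/d[:,2])[:,None]
def proj(c,P):
    R,t=cam(c); q=np.atleast_2d(P)@R.T+t
    return np.c_[c["fx"]*q[:,0]/q[:,2]+c["cx"],c["fy"]*q[:,1]/q[:,2]+c["cy"]]
E
python3 - <<'E'
from h import *
c=pickle.load(open("top0.pkl","rb")); im=c["pixels"]
R,t=cam(c); print("cam",-R.T@t)
cv2.imwrite("pics/topz.png",cv2.resize(im[190:290,280:400],None,fx=6,fy=6,interpolation=cv2.INTER_CUBIC))
print(im[260,345],im[215,345],im[235,400],im[290,300])
s=pickle.load(open("scene0.pkl","rb"))
cv2.imwrite("pics/scenez.png",cv2.resize(s["pixels"][225:325,265:405],None,fx=5,fy=5,interpolation=cv2.INTER_CUBIC))
for uv in [(313,172),(435,190),(430,280),(187,226),(290,330),(495,250),(300,105),(300,150)]: print(uv,ray(c,uv,0)[0].round(3),c["depth"][uv[1],uv[0]])
E
```

```text
cam [ 0.43112988 -0.00842779  1.2923293 ]
[209 201 193] [210 203 194] [168 180 174] [174 182 176]
(313, 172) [ 0.709 -0.003  0.   ] 1.2752719
(435, 190) [ 0.668 -0.341  0.   ] 1.3011804
(430, 280) [ 0.421 -0.329  0.   ] 1.2745973
(187, 226) [0.55  0.337 0.   ] 1.2992017
(290, 330) [0.277 0.047 0.   ] 2.1764307
(495, 250) [ 0.507 -0.506  0.   ] 1.2001383
(300, 105) [0.898 0.038 0.   ] 0.600369
(300, 150) [0.77  0.034 0.   ] 0.85804176
```

View pics/topz.png

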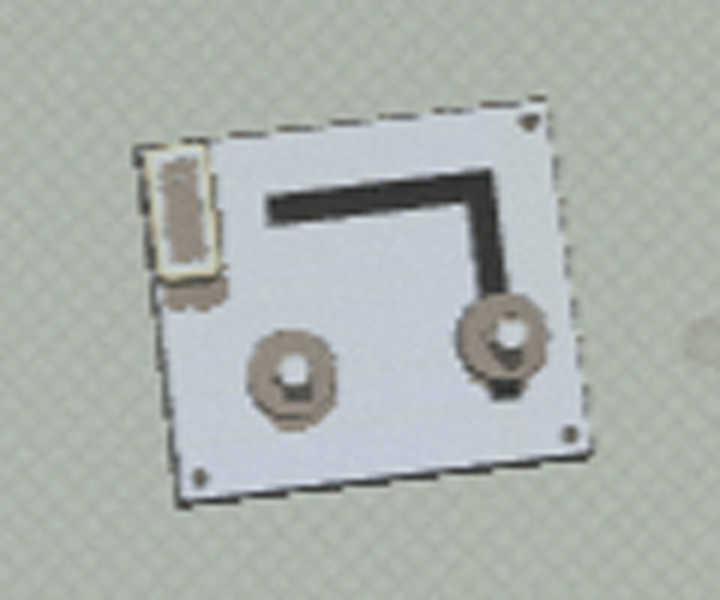

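View pics/scenez.png

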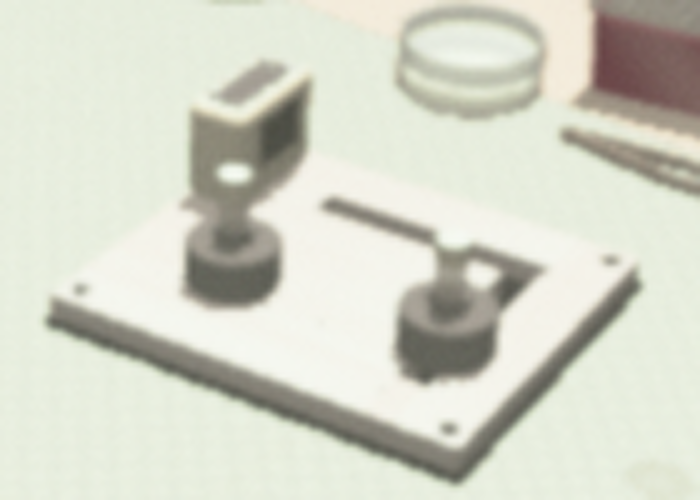

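The zooms show the deck square to the view with a slight yaw. The loose puck sits near the slot start with bare slot behind it.

Run:
```python
from h import *
c=pickle.load(open("top0.pkl","rb")); im=c["pixels"].astype(int)
m=((im[...,0]-im[...,2]>8)&(im[...,0]>170)).astype(np.uint8); m[:200]=0;m[285:]=0;m[:,:290]=0;m[:,400:]=0
m=cv2.morphologyEx(m,cv2.MORPH_CLOSE,np.ones((3,3)))
cs,_=cv2.findContours(m,0,2); k=max(cs,key=cv2.contourArea).reshape(-1,2)
P=ray(c,k,0.016)[:,:2]
rect=cv2.minAreaRect((P*1000).astype(np.float32)); print("rect",rect)
# slot dark mask
d=((im.max(2)<75)).astype(np.uint8); d2=np.zeros_like(d); d2[212:258,318:375]=d[212:258,318:375]
v,u=np.nonzero(d2); uv=np.c_[u,v]
# outline sides: top edge pts and right edge => yaw
def line(p): vx,vy,x,y=cv2.fitLine(p.astype(np.float32),cv2.DIST_HUBER,0,.01,.01).ravel(); return np.array([vx,vy]),np.array([x,y])
# legs: second leg (horizontal in image) u<356 ; first leg v>225
Q=ray(c,uv,0.016)[:,:2]
leg2=Q[(uv[:,0]<355)&(uv[:,1]<230)]; leg1=Q[(uv[:,1]>225)&(uv[:,0]>355)]
d2_,p2=line(leg2); d1_,p1=line(leg1)
a2=np.degrees(np.arctan2(-d2_[0]*np.sign(d2_[1]),d2_[1]*np.sign(d2_[1])));a1=np.degrees(np.arctan(d1_[1]/d1_[0]))
A=np.c_[d1_,-d2_]; s=np.linalg.solve(A,p2-p1); print("corner",p1+s[0]*d1_,"yaw legs",a1,a2)
# sizes at px: puck masks
g=((im[...,2]-im[...,0]>5)&(im.max(2)<175)&(im.max(2)>90)).astype(np.uint8)
n,l,st,ce=cv2.connectedComponentsWithStats(g)
for i in range(1,n):
    x,y,w,h,a=st[i]
    if a>30 and 295<x<385 and 205<y<275: print(st[i],ce[i],ray(c,ce[i],0.036)[0])
w=((im.min(2)>215)).astype(np.uint8)
n,l,st,ce=cv2.connectedComponentsWithStats(w)
for i in range(1,n):
    x,y,ww,h,a=st[i]
    if a>3 and 295<x<385 and 205<y<275: print("white",st[i],ce[i],ray(c,ce[i],0.066)[0])
```

```text
rect ((523.289794921875, -81.96624755859375), (158.31076049804688, 183.50294494628906), 8.441198348999023)
corner [ 0.5767645  -0.13378783] yaw legs 6.813536 8.485544
[307 217   7  17  91] [310.05494505 224.8021978 ] [0.55893561 0.00058376 0.036     ]
[306 219  12  23  70] [313.04285714 235.3       ] [ 0.5311365  -0.00811509  0.036     ]
[357 239  14  16 140] [363.26428571 245.85714286] [ 0.50664014 -0.14205606  0.036     ]
[322 245  14  17 157] [328.43949045 252.91719745] [ 0.48543197 -0.0501447   0.036     ]
```

```bash
cat >> h.py <<'E'
YAW=np.radians(8.44); O=np.array([0.5233,-0.0820])
def Rz(a): return np.array([[np.cos(a),-np.sin(a)],[np.sin(a),np.cos(a)]])
O=O-Rz(YAW)@[-.005,.0125]
O=O+np.array([0.0003,-0.0007])
def st2w(p): return O+Rz(YAW)@np.array(p)
def w2st(p): return Rz(YAW).T@(np.array(p)[:2]-O)
def report(s):
    print("t",round(s["time_s"],2),"TCP st mm",(w2st(s["tcp_pos"])*1000).round(1),"z",round(s["tcp_pos"][2]*1000,1),"rot",s["eef_rot"].round(2),"F",s["contact_force"].round(2),"w",s["gripper_width"].round(4))
E
python3 - <<'E'
from h import *
from plant import r
s=r.get_state(); report(s); print("O",O,"start",st2w([-.05,-.045]),"puck",w2st([.5066,-.1421]))
c=pickle.load(open("top0.pkl","rb"))
v,u=np.nonzero((c["depth"]>0)&(c["depth"]<1.25)); 
R,t=cam(c)
# heights over the bench along the path
z=c["depth"]; uu,vv=np.meshgrid(np.arange(640),np.arange(480))
pc=np.stack([(uu-c["cx"])/c["fx"]*z,(vv-c["cy"])/c["fy"]*z,z],-1).reshape(-1,3)
W=(pc-t)@R
for x0 in np.arange(.2,.85,.05):
    print(round(x0,2),[ (lambda k: round(W[k,2].max(),2) if k.any() else None)((z.ravel()>0)&(abs(W[:,0]-x0)<.025)&(abs(W[:,1]-y0)<.05)) for y0 in np.arange(-.6,.3,.1)])
E
```

```text
Traceback (most recent call last):
  File "h.py", line 19, in report
    print("t",round(s["time_s"],2),"TCP st mm",(w2st(s["tcp_pos"])*1000).round(1),"z",round(s["tcp_pos"][2]*1000,1),"rot",s["eef_rot"].round(2),"F",s["contact_force"].round(2),"w",s["gripper_width"].round(4))
                                                                                                                                                                                    ^^^^^^^^^^^^^^^^^^^^^^^^
AttributeError: 'float' object has no attribute 'round'
```

```bash
sed -i 's/s\["gripper_width"\].round(4)/round(s["gripper_width"],4)/' h.py
python3 - <<'E'
from h import *
from plant import r
s=r.get_state(); report(s); print("O",O,"start",st2w([-.05,-.045]),"puck",w2st([.5066,-.1421]))
c=pickle.load(open("top0.pkl","rb"))
R,t=cam(c)
z=c["depth"]; uu,vv=np.meshgrid(np.arange(640),np.arange(480))
pc=np.stack([(uu-c["cx"])/c["fx"]*z,(vv-c["cy"])/c["fy"]*z,z],-1).reshape(-1,3)
W=(pc-t)@R
for x0 in np.arange(.2,.85,.05):
    print(round(x0,2),[ (lambda k: round(float(W[k,2].max()),2) if k.any() else None)((z.ravel()>0)&(abs(W[:,0]-x0)<.025)&(abs(W[:,1]-y0)<.05)) for y0 in np.arange(-.6,.3,.1)])
E
```

```text
t 0.1 TCP st mm [-364.6 -487.3] z 201.9 rot [ 1.7991e+02 -1.0000e-02 -1.5904e+02] F [-0.12 -0.19  0.48] w 0.0876
O [ 0.53038052 -0.09433076] start [ 0.48752683 -0.14618209] puck [-0.03053425 -0.04376155]
0.2 [None, None, 0.74, 0.77, 0.79, -0.89, 0.8, 0.57, -0.89]
0.25 [None, None, 0.74, 0.77, 0.8, 0.82, 0.82, None, None]
0.3 [0.1, 0.1, 0.73, 0.74, 0.01, 0.82, 0.01, 0.01, 0.01]
0.35 [0.1, 0.11, 0.71, 0.69, 0.01, 0.01, 0.01, 0.01, 0.01]
0.4 [0.13, 0.65, 0.67, 0.02, 0.02, 0.01, 0.01, 0.01, 0.01]
0.45 [0.13, 0.65, 0.64, 0.01, 0.02, 0.04, 0.04, 0.01, 0.01]
0.5 [0.12, 0.11, 0.01, 0.01, 0.04, 0.07, 0.07, 0.01, 0.01]
0.55 [0.13, 0.12, 0.01, 0.01, 0.02, 0.04, 0.07, 0.01, 0.01]
0.6 [0.14, 0.14, 0.01, 0.01, 0.02, 0.02, 0.07, 0.01, 0.01]
0.65 [0.46, 0.46, 0.75, 0.95, 0.96, 0.71, 0.71, 0.71, 0.94]
0.7 [0.46, 0.46, 0.75, 0.75, 0.89, 0.71, 0.71, 0.71, 0.87]
0.75 [0.45, 0.45, 0.75, 0.06, 0.81, 0.71, 0.71, 0.71, 0.79]
0.8 [None, None, None, None, 0.73, 0.71, 0.71, 0.71, 0.71]
```

apply_moves --slide '[[0,0,0],[0,0,0],[-0.18,0.276,0],[-0.18,0.276,0],[-0.18,0.276,0],[-0.18,0.276,0],[-0.18,0.276,0],[-0.18,0.276,0]]' --turn '[[0,0,0.073],[0,0,0.073],[0,0,0],[0,0,0],[0,0,0],[0,0,0],[0,0,0],[0,0,0]]' --jaw '[1,1,1,1,1,1,1,1]' --newtons 10

```text
time_s: 0.9
tcp_pos: [0.3242, -0.4493, 0.2024]
eef_rot: [180.0, -0.0, -171.6]
contact_force: [0.4, 0.7, 0.5]
gripper_width: 0.0296
```

```bash
python3 -c "
from h import *
from plant import r
report(r.get_state())"
```

```text
t 0.9 TCP st mm [-256.  -320.9] z 202.4 rot [ 1.7997e+02 -2.0000e-02 -1.7160e+02] F [0.44 0.7  0.55] w 0.0296
```

apply_moves --slide '[[-0.18,0.276,0],[-0.18,0.276,0],[-0.18,0.276,0],[-0.18,0.276,0],[-0.18,0.276,0],[-0.18,0.276,0],[-0.18,0.276,0],[-0.18,0.276,0]]' --turn '[[0,0,0],[0,0,0],[0,0,0],[0,0,0],[0,0,0],[0,0,0],[0,0,0],[0,0,0]]' --jaw '[1,1,1,1,1,1,1,1]'

```text
time_s: 1.7
tcp_pos: [0.4344, -0.2098, 0.2026]
eef_rot: [180.0, -0.0, -171.6]
contact_force: [0.1, -0.9, -0.4]
gripper_width: 0.0007
```

apply_moves --slide '[[0,0,0],[0,0,0]]' --turn '[[0,0,0],[0,0,0]]' --jaw '[1,1]'

```text
time_s: 1.9
tcp_pos: [0.4342, -0.2106, 0.2026]
eef_rot: [180.0, -0.0, -171.5]
contact_force: [0.7, -0.5, 0.6]
gripper_width: 0.0003
```

```bash
python3 -c "
from h import *
from plant import r
report(r.get_state())
c=r.capture('wrist'); cv2.imwrite('pics/wrist1.png',c['pixels']); pickle.dump(c,open('wrist1.pkl','wb'))
c=r.capture('top'); cv2.imwrite('pics/top1.png',c['pixels']); pickle.dump(c,open('top1.pkl','wb'))
"
```

```text
t 1.9 TCP st mm [-112.2 -100.9] z 202.6 rot [ 1.7999e+02 -3.0000e-02 -1.7148e+02] F [ 0.69 -0.51  0.56] w 0.0003
```

View pics/wrist1.png

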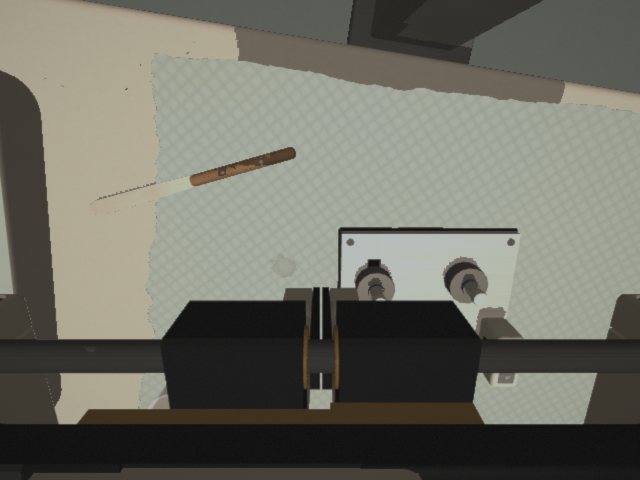

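View pics/top1.png

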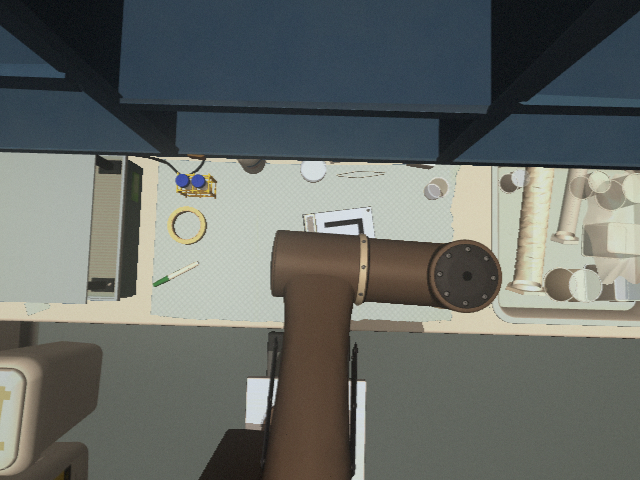

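The wrist view shows the deck's front edge (341–518, row 230) square to the tool, the loose puck at (376,288) and the parked one at (466,282). I'll use it to check the station pose.

Run:
```python
from h import *
c=pickle.load(open("wrist1.pkl","rb"))
R,t=cam(c); print("cam",-R.T@t, w2st((-R.T@t)))
pts=np.array([(339.5,229.5),(518.5,230.5),(350,242),(511,242),(375,260)])
for p,w in zip(pts,ray(c,pts,0.016)): print(p,w.round(4),(w2st(w)*1000).round(1))
im=c["pixels"]; cv2.imwrite("pics/w1z.png",cv2.resize(im[220:330,325:535],None,fx=3.8,fy=3.8,interpolation=cv2.INTER_CUBIC))
s=pickle.load(open("scene0.pkl","rb"))
L=[[-.085,-.08],[.075,-.08],[.075,.105],[-.085,.105],[-.05,-.045],[.04,-.045],[.04,.045]]
g=im.copy(); 
for q in L:
  u=proj(c,np.r_[st2w(q),.016])[0]; print("w",u.round(1)); 
  u=proj(s,np.r_[st2w(q),.016])[0]; print("s",u.round(1), ((u-[265,225])*5).round())
```

```text
cam [ 0.35197673 -0.22402251  0.38498486] [-0.19550703 -0.10210223]
[339.5 229.5] [ 0.4553 -0.1888  0.016 ] [-88.2 -82.4]
[518.5 230.5] [ 0.4289 -0.0061  0.016 ] [-87.4 102.2]
[350. 242.] [ 0.467  -0.1758  0.016 ] [-74.6 -71.3]
[511. 242.] [ 0.4421 -0.01    0.016 ] [-74.9  96.4]
[375. 260.] [ 0.4828 -0.1462  0.016 ] [-54.6 -44.3]
w [341.8 232.4]
s [356.3 314.5] [457. 447.]
w [339.2 364.1]
s [392.9 276.3] [639. 256.]
w [498.  364.4]
s [317.  251.5] [260. 132.]
w [520.8 232.8]
s [274.4 283.2] [ 47. 291.]
w [374.1 264.1]
s [348.7 299.2] [419. 371.]
w [370.5 338. ]
s [370.  278.6] [525. 268.]
w [449.8 338.1]
s [332.1 265.8] [336. 204.]
```

View pics/w1z.png

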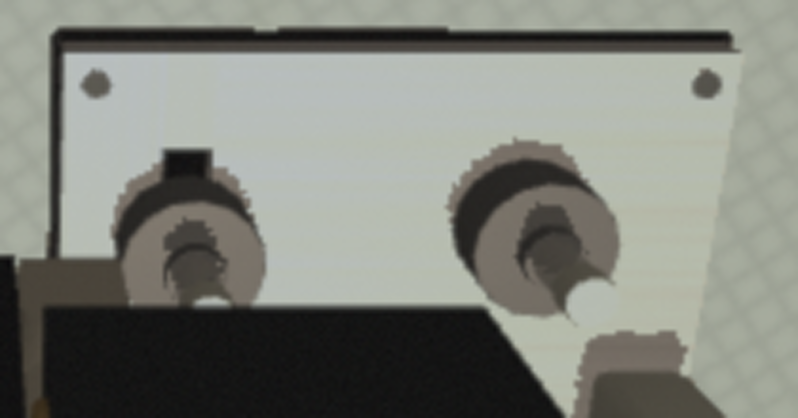

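apply_moves --slide '[[-0.16,0.28,0],[-0.16,0.28,0],[0,0,0.4],[0,0,0.4],[0,0,0.3],[0,0,0.2],[0,0,0.1],[0,0,0]]' --turn '[[0,0,0],[0,0,0],[0,0,0],[0,0,0],[0,0,0],[0,0,0],[0,0,0],[0,0,0]]' --jaw '[1,1,1,1,1,1,1,1]'

```text
time_s: 2.8
tcp_pos: [0.4566, -0.1519, 0.0617]
eef_rot: [180.0, -0.2, -171.7]
contact_force: [0.2, -0.9, 0.2]
gripper_width: 0.0
```

```bash
cat > look.py <<'E'
import sys
from h import *
from plant import r
report(r.get_state()); n=sys.argv[1]
for k in sys.argv[2:]:
    c=r.capture(k); pickle.dump(c,open(f"{k}{n}.pkl","wb"))
    if k=="scene": im=cv2.resize(c["pixels"][200:340,250:450],None,fx=4,fy=4,interpolation=cv2.INTER_CUBIC)
    elif k=="top": im=cv2.resize(c["pixels"][190:290,280:400],None,fx=6,fy=6,interpolation=cv2.INTER_CUBIC)
    else: im=c["pixels"]
    cv2.imwrite(f"pics/{k}{n}.png",im)
E
python3 look.py 2 scene wrist
```

```text
t 2.8 TCP st mm [-81.4 -46.1] z 61.7 rot [ 1.7999e+02 -1.5000e-01 -1.7167e+02] F [ 0.24 -0.87  0.19] w 0.0
```

View pics/scene2.png

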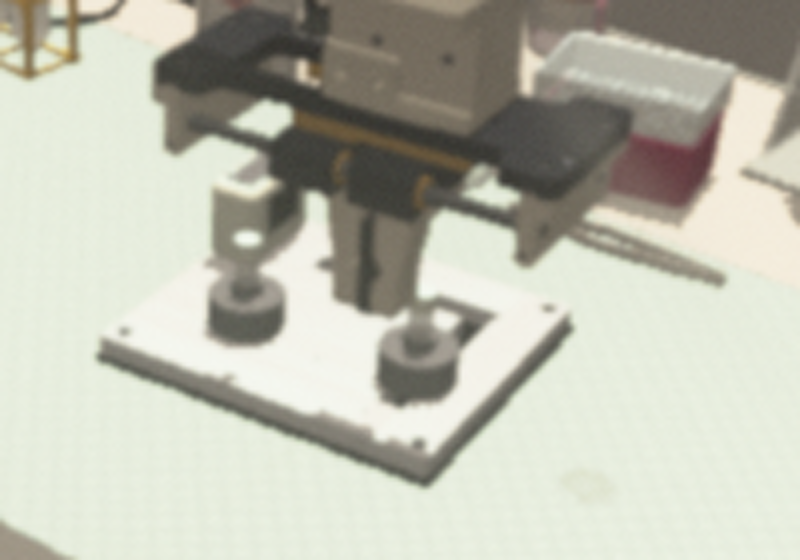

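View pics/wrist2.png

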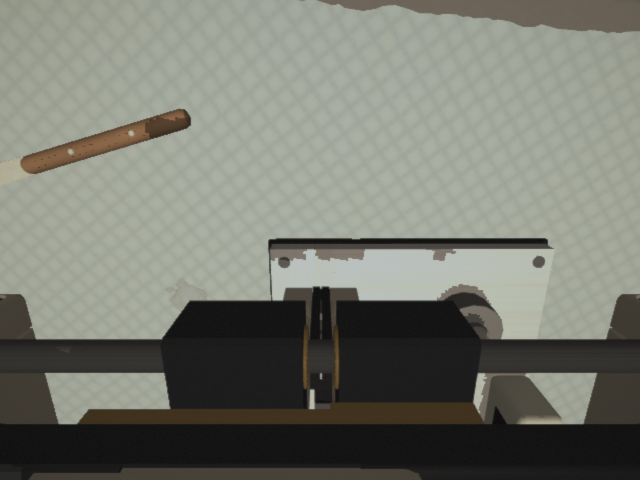

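Run:
```python
from h import *
from plant import r
c=pickle.load(open("scene2.pkl","rb")); s=r.get_state(); report(s)
R,t=cam(c); print("cam",-R.T@t)
p=s["tcp_pos"].copy()
for dz in (0.014,0,-.02):
    q=p-[0,0,dz]; print(dz,((proj(c,q)[0]-[250,200])*4).round())
print(((proj(c,np.r_[st2w([-.03,-.045]),.066])[0]-[250,200])*4).round())
print(((proj(c,np.r_[st2w([-.035,.05]),.066])[0]-[250,200])*4).round())
# depth at finger tips px
for (u,v) in [(350,290),(400,300),(375,270),(395,200)]:
    x,y=250+u//4,200+v//4; d=c["depth"][y,x]
    P=np.array([(x-c["cx"])/c["fx"]*d,(y-c["cy"])/c["fy"]*d,d]); w=(P-t)@R; print((u,v),w.round(3),(w2st(w)*1000).round(1))
```

```text
t 2.9 TCP st mm [-79.9 -46.1] z 63.5 rot [-1.7998e+02  4.0000e-02 -1.7162e+02] F [-0.72  0.26  0.41] w 0.0005
cam [-0.14424196 -0.58913069  0.54021523]
0.014 [370. 367.]
0 [371. 342.]
-0.02 [374. 304.]
[422. 289.]
[247. 236.]
(350, 290) [ 0.448 -0.144  0.093] [-88.9 -37.5]
(400, 300) [ 0.455 -0.168  0.094] [-85.1 -61.7]
(375, 270) [ 0.449 -0.156  0.108] [-89.3 -49.1]
(395, 200) [ 0.424 -0.183  0.162] [-118.7  -71.8]
```

The scene view shows the fingertips about 35 mm higher than the state says. That may be a delayed picture, so I'll look again before going lower.

```bash
python3 look.py 3 scene
python3 - <<'E'
from h import *
c=pickle.load(open("scene3.pkl","rb"));R,t=cam(c)
for (u,v) in [(350,290),(350,330),(400,350),(375,350),(395,240)]:
    x,y=250+u//4,200+v//4; d=c["depth"][y,x]
    P=np.array([(x-c["cx"])/c["fx"]*d,(y-c["cy"])/c["fy"]*d,d]); w=(P-t)@R; print((u,v),w.round(3),(w2st(w)*1000).round(1))
E
```

```text
t 2.9 TCP st mm [-79.9 -46.1] z 63.5 rot [-1.7998e+02  4.0000e-02 -1.7162e+02] F [-0.72  0.26  0.41] w 0.0005
(350, 290) [ 0.446 -0.146  0.095] [-91.  -38.7]
(350, 330) [ 0.522 -0.09   0.015] [-8.   5.1]
(400, 350) [ 0.497 -0.14   0.036] [-39.4 -40.5]
(375, 350) [ 0.511 -0.114  0.018] [-21.6 -16.3]
(395, 240) [ 0.45  -0.165  0.125] [-89.6 -58.2]
```

View pics/scene3.png

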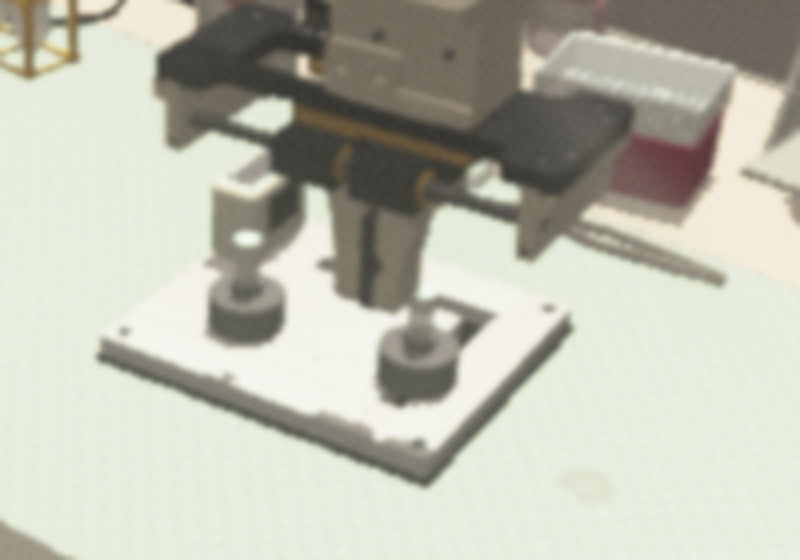

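Run:
```python
from h import *
for n,L in (("wrist1",[(360,250),(420,240),(560,300),(300,200)]),("wrist2",[(300,275),(400,262),(200,250),(560,300)])):
    c=pickle.load(open(n+".pkl","rb"));R,t=cam(c); print(n,"cam",(-R.T@t).round(3))
    for x,y in L:
        d=c["depth"][y,x];P=np.array([(x-c["cx"])/c["fx"]*d,(y-c["cy"])/c["fy"]*d,d]); w=(P-t)@R; print((x,y),w.round(3))
c=pickle.load(open("scene3.pkl","rb"));R,t=cam(c)
x=338
for y in range(255,285,2):
    d=c["depth"][y,x];P=np.array([(x-c["cx"])/c["fx"]*d,(y-c["cy"])/c["fy"]*d,d]); w=(P-t)@R; print((x,y),w.round(3),c["pixels"][y,x])
```

```text
wrist1 cam [ 0.352 -0.224  0.385]
(360, 250) [ 0.474 -0.164  0.017]
(420, 240) [ 0.454 -0.104  0.016]
(560, 300) [0.504 0.074 0.002]
(300, 200) [ 0.434 -0.234  0.002]
wrist2 cam [ 0.375 -0.165  0.245]
(300, 275) [ 0.474 -0.164  0.016]
(400, 262) [ 0.455 -0.101  0.017]
(200, 250) [ 0.473 -0.235  0.001]
(560, 300) [0.473 0.025 0.001]
(338, 255) [ 0.446 -0.146  0.129] [100 114 120]
(338, 257) [ 0.448 -0.145  0.124] [ 99 114 121]
(338, 259) [ 0.448 -0.145  0.12 ] [100 116 122]
(338, 261) [ 0.447 -0.146  0.117] [102 117 122]
(338, 263) [ 0.449 -0.145  0.112] [105 120 128]
(338, 265) [ 0.448 -0.146  0.108] [106 122 129]
(338, 267) [ 0.446 -0.147  0.106] [100 115 121]
(338, 269) [ 0.449 -0.146  0.1  ] [ 99 116 122]
(338, 271) [ 0.448 -0.147  0.096] [101 116 121]
(338, 273) [ 0.447 -0.147  0.093] [101 116 120]
(338, 275) [ 0.545 -0.075  0.014] [183 198 198]
(338, 277) [ 0.537 -0.081  0.015] [231 241 241]
(338, 279) [ 0.53  -0.086  0.016] [235 243 244]
(338, 281) [ 0.525 -0.091  0.016] [235 243 243]
(338, 283) [ 0.517 -0.097  0.017] [236 244 243]
```

Run:
```python
from h import *
c=pickle.load(open("scene0.pkl","rb"));R,t=cam(c)
print("tips",proj(c,[.241,-.63,.188]),"tcp",proj(c,[.241,-.63,.202]))
cv2.imwrite("pics/s0g.png",cv2.resize(c["pixels"][270:480,500:640],None,fx=2.8,fy=2.8))
for x in (575,590,600,610):
  for y in range(380,450,8):
    d=c["depth"][y,x];P=np.array([(x-c["cx"])/c["fx"]*d,(y-c["cy"])/c["fy"]*d,d]); w=(P-t)@R; print((x,y),w.round(3))
```

```text
tips [[646.6363069  478.13238131]] tcp [[652.60575272 466.81092596]]
(575, 380) [ 0.174 -0.564  0.3  ]
(575, 388) [ 0.176 -0.565  0.292]
(575, 396) [ 0.426 -0.55   0.087]
(575, 404) [ 0.4   -0.554  0.097]
(575, 412) [ 0.395 -0.558  0.089]
(575, 420) [ 0.399 -0.56   0.074]
(575, 428) [ 0.403 -0.563  0.059]
(575, 436) [ 0.408 -0.566  0.042]
(575, 444) [ 0.334 -0.572  0.099]
(590, 380) [ 0.178 -0.572  0.303]
(590, 388) [ 0.214 -0.572  0.269]
(590, 396) [ 0.21  -0.574  0.265]
(590, 404) [ 0.21  -0.576  0.257]
(590, 412) [ 0.212 -0.578  0.249]
(590, 420) [ 0.211 -0.58   0.242]
(590, 428) [ 0.211 -0.582  0.235]
(590, 436) [ 0.403 -0.581  0.059]
(590, 444) [ 0.407 -0.584  0.043]
(600, 380) [ 0.179 -0.577  0.305]
(600, 388) [ 0.181 -0.579  0.298]
(600, 396) [ 0.212 -0.58   0.268]
(600, 404) [ 0.212 -0.582  0.26 ]
(600, 412) [ 0.213 -0.584  0.252]
(600, 420) [ 0.213 -0.586  0.245]
(600, 428) [ 0.215 -0.588  0.236]
(600, 436) [ 0.216 -0.59   0.228]
(600, 444) [ 0.404 -0.593  0.053]
(610, 380) [ 0.183 -0.582  0.306]
(610, 388) [ 0.183 -0.584  0.3  ]
(610, 396) [ 0.215 -0.586  0.269]
(610, 404) [ 0.214 -0.588  0.263]
(610, 412) [ 0.216 -0.59   0.255]
(610, 420) [ 0.217 -0.592  0.246]
(610, 428) [ 0.395 -0.596  0.091]
(610, 436) [ 0.398 -0.599  0.077]
(610, 444) [ 0.402 -0.602  0.062]
```

View pics/s0g.png

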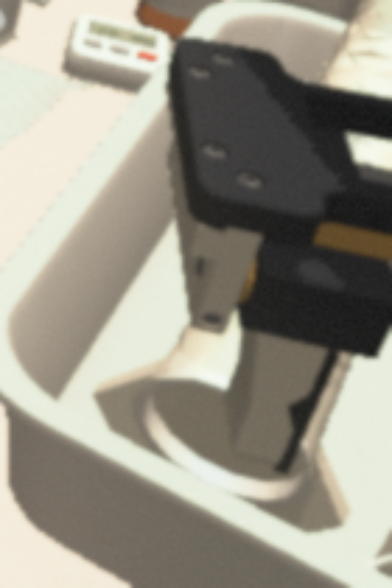

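Run:
```python
from h import *
c=pickle.load(open("wrist2.pkl","rb"));R,t=cam(c)
for x in (295,345):
  for y in (280,286,288,290,292,294,297,299,303,310,330,360):
    d=c["depth"][y,x];P=np.array([(x-c["cx"])/c["fx"]*d,(y-c["cy"])/c["fy"]*d,d]); w=(P-t)@R; print((x,y),w.round(3),(w2st(w)*1000).round(0))
from plant import r
s=r.get_state();p=s["tcp_pos"]
for q in ([-.0895,-.046],[-.0705,-.046]):
  for z in (.05,.09): print(q,z,proj(c,np.r_[st2w(q),z]))
```

```text
(295, 280) [ 0.478 -0.167  0.016] [-62. -64.]
(295, 286) [ 0.483 -0.167  0.016] [-58. -64.]
(295, 288) [ 0.448 -0.166  0.092] [-92. -59.]
(295, 290) [ 0.448 -0.166  0.093] [-91. -59.]
(295, 292) [ 0.448 -0.166  0.097] [-92. -58.]
(295, 294) [ 0.448 -0.166  0.099] [-92. -58.]
(295, 297) [ 0.447 -0.165  0.102] [-92. -58.]
(295, 299) [ 0.447 -0.165  0.105] [-93. -58.]
(295, 303) [ 0.421 -0.165  0.159] [-119.  -54.]
(295, 310) [ 0.42  -0.165  0.163] [-119.  -53.]
(295, 330) [ 0.42  -0.164  0.173] [-120.  -53.]
(295, 360) [ 0.424 -0.163  0.178] [-115.  -53.]
(345, 280) [ 0.474 -0.134  0.016] [-62. -31.]
(345, 286) [ 0.478 -0.133  0.017] [-58. -31.]
(345, 288) [ 0.445 -0.144  0.092] [-92. -36.]
(345, 290) [ 0.445 -0.144  0.094] [-92. -36.]
(345, 292) [ 0.445 -0.144  0.097] [-92. -37.]
(345, 294) [ 0.445 -0.144  0.098] [-92. -37.]
(345, 297) [ 0.445 -0.144  0.101] [-92. -37.]
(345, 299) [ 0.445 -0.144  0.103] [-92. -37.]
(345, 303) [ 0.419 -0.152  0.159] [-119.  -41.]
(345, 310) [ 0.418 -0.153  0.163] [-119.  -41.]
(345, 330) [ 0.418 -0.153  0.173] [-120.  -42.]
(345, 360) [ 0.423 -0.153  0.177] [-115.  -42.]
[-0.0895, -0.046] 0.05 [[322.78552873 259.54590468]]
[-0.0895, -0.046] 0.09 [[323.2383249  290.67749464]]
[-0.0705, -0.046] 0.05 [[322.7552724  290.46949127]]
[-0.0705, -0.046] 0.09 [[323.18665327 327.26079385]]
```

Both cameras agree that the true fingertips are at z ≈ 0.092 with the reported TCP z at 0.0635. So the whole gripper sits about 42 mm higher than the documented tip offset implies. I'll trust the cameras, go down in stages and recheck.

apply_moves --slide '[[0,0,0.1],[0,0,0.1],[0,0,0.1],[0,0,0.1],[0,0,0],[0,0,0]]' --turn '[[0,0,0],[0,0,0],[0,0,0],[0,0,0],[0,0,0],[0,0,0]]' --jaw '[1,1,1,1,1,1]'

```text
time_s: 3.55
tcp_pos: [0.4574, -0.1512, 0.0223]
eef_rot: [-180.0, -0.1, -171.6]
contact_force: [-0.3, 1.0, 0.4]
gripper_width: 0.0005
```

```bash
python3 look.py 4 scene wrist;  cat > tip.py <<'E'
import sys
from h import *
n=sys.argv[1]
for cn in ("scene","wrist"):
    try: c=pickle.load(open(f"{cn}{n}.pkl","rb"))
    except Exception: continue
    R,t=cam(c); z=c["depth"]; uu,vv=np.meshgrid(np.arange(640),np.arange(480))
    pc=np.stack([(uu-c["cx"])/c["fx"]*z,(vv-c["cy"])/c["fy"]*z,z],-1).reshape(-1,3)
    W=(pc-t)@R; W=W[z.ravel()>0]; S=(W[:,:2]-O)@Rz(YAW)*1000
    from plant import r
    p=w2st(r.get_state()["tcp_pos"])*1000
    k=(abs(S[:,0]-p[0])<14)&(abs(S[:,1]-p[1])<25)&(W[:,2]>.0225)&(W[:,2]<r.get_state()["tcp_pos"][2]+.055)
    if k.sum(): print(cn,"n",k.sum(),"zmin",np.percentile(W[k,2],[0,2,5]).round(4),"x",np.percentile(S[k,0],[2,50,98]).round(1),"y",np.percentile(S[k,1],[2,50,98]).round(1))
E
python3 tip.py 4
```

```text
t 3.55 TCP st mm [-80.5 -45.5] z 22.3 rot [-1.8000e+02 -7.0000e-02 -1.7158e+02] F [-0.27  0.98  0.43] w 0.0005
scene n 300 zmin [0.0454 0.0473 0.0496] x [-92.4 -89.5 -69.9] y [-63.7 -49.6 -29.6]
wrist n 1421 zmin [0.047  0.0495 0.0517] x [-92.1 -91.  -86.4] y [-61.6 -46.1 -31.7]
```

View pics/scene4.png

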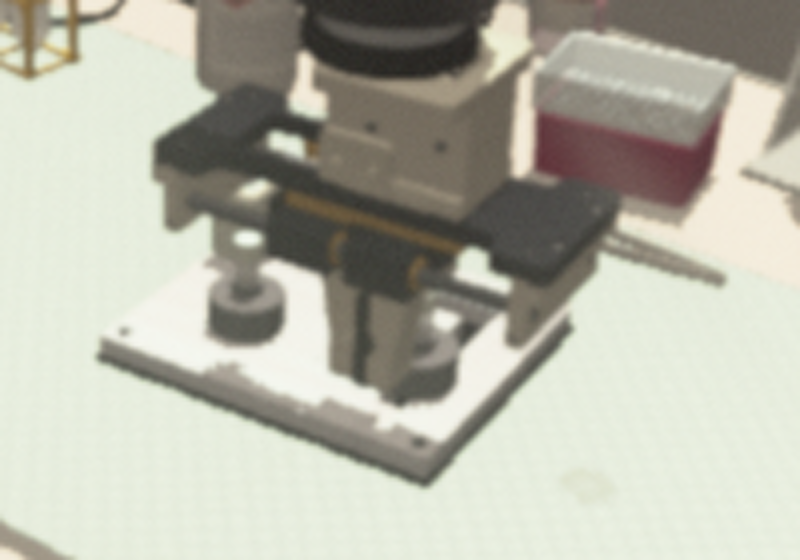

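Run:
```python
from h import *
from plant import r
p=w2st(r.get_state()["tcp_pos"])*1000
for cn in ("scene4","wrist4","scene2"):
    c=pickle.load(open(f"{cn}.pkl","rb"))
    R,t=cam(c); z=c["depth"]; uu,vv=np.meshgrid(np.arange(640),np.arange(480))
    pc=np.stack([(uu-c["cx"])/c["fx"]*z,(vv-c["cy"])/c["fy"]*z,z],-1).reshape(-1,3)
    W=(pc-t)@R; W=W[z.ravel()>0]; S=(W[:,:2]-O)@Rz(YAW)*1000-p
    for lo in range(-120,120,10):
        k=(abs(S[:,0])<60)&(S[:,1]>lo)&(S[:,1]<lo+10)&(W[:,2]>.075)&(W[:,2]<.2)
        if k.sum()>5: print(cn,lo,"zmin",np.percentile(W[k,2],[0,3]).round(4),"x",np.percentile(S[k,0],[2,98]).round(0),k.sum())
```

```text
scene4 -100 zmin [0.1347 0.1363] x [-39.  35.] 257
scene4 -90 zmin [0.1095 0.1132] x [-40.  36.] 374
scene4 -80 zmin [0.1225 0.1254] x [-39.  37.] 184
scene4 -70 zmin [0.1219 0.1245] x [-34.  25.] 145
scene4 -60 zmin [0.1228 0.1256] x [-32.  23.] 262
scene4 -50 zmin [0.1222 0.1264] x [-31.  21.] 369
scene4 -40 zmin [0.1072 0.1097] x [-38.   8.] 303
scene4 -30 zmin [0.0836 0.0902] x [-39.   6.] 277
scene4 -20 zmin [0.0753 0.0775] x [-40.   4.] 316
scene4 -10 zmin [0.0754 0.0789] x [-39.  -8.] 249
scene4 0 zmin [0.075  0.0792] x [-39.  -8.] 313
scene4 10 zmin [0.0754 0.0795] x [-39.  -9.] 261
scene4 20 zmin [0.0912 0.1174] x [-39. -17.] 136
scene4 30 zmin [0.1161 0.1179] x [-39. -20.] 73
scene4 40 zmin [0.123  0.1252] x [-33.  25.] 100
scene4 50 zmin [0.1218 0.1238] x [-33.  29.] 98
scene4 60 zmin [0.1219 0.1248] x [-35.  29.] 173
scene4 70 zmin [0.1129 0.1171] x [-39.  35.] 194
scene4 80 zmin [0.1114 0.1131] x [-40.  37.] 300
scene4 90 zmin [0.1345 0.1367] x [-39.  34.] 79
wrist4 -90 zmin [0.1123 0.1138] x [-39.   1.] 3970
wrist4 -80 zmin [0.1167 0.1252] x [-33. -26.] 1034
wrist4 -70 
[... 1076 characters left out ...]
 [-32.   4.] 103
scene2 -40 zmin [0.1468 0.1493] x [-40.  12.] 228
scene2 -30 zmin [0.1221 0.1241] x [-40.   5.] 191
scene2 -20 zmin [0.0872 0.0904] x [-40.   7.] 340
scene2 -10 zmin [0.084 0.088] x [-40.  -8.] 226
scene2 0 zmin [0.0845 0.0906] x [-40.  -6.] 328
scene2 10 zmin [0.0866 0.0921] x [-40.  -9.] 238
scene2 20 zmin [0.1219 0.1564] x [-41. -19.] 135
scene2 30 zmin [0.1561 0.1576] x [-40. -20.] 79
scene2 40 zmin [0.1608 0.1633] x [-33.  22.] 102
scene2 50 zmin [0.161  0.1635] x [-33.  23.] 96
scene2 60 zmin [0.162  0.1644] x [-37.  28.] 172
scene2 70 zmin [0.1521 0.1543] x [-41.  35.] 239
scene2 80 zmin [0.1504 0.1522] x [-41.  35.] 271
scene2 90 zmin [0.1753 0.1761] x [-40.  37.] 69
```

apply_moves --slide '[[0,0,0.1],[0,0,0.08],[0,0,0.04],[0,0,0],[0,0,0]]' --turn '[[0,0,0],[0,0,0],[0,0,0],[0,0,0],[0,0,0]]' --jaw '[1,1,1,1,1]'

```text
time_s: 4.15
tcp_pos: [0.4576, -0.1512, 0.0006]
eef_rot: [-180.0, -0.0, -171.6]
contact_force: [-0.1, 0.3, 0.9]
gripper_width: 0.0005
```

```bash
python3 look.py 5 scene wrist;  python3 tip.py 5
python3 - <<'E'
from h import *
c=pickle.load(open("scene5.pkl","rb"))
E
```

```text
t 4.15 TCP st mm [-80.4 -45.5] z 0.6 rot [-1.8000e+02 -3.0000e-02 -1.7159e+02] F [-0.1   0.26  0.89] w 0.0005
scene n 276 zmin [0.024  0.0262 0.0279] x [-92.2 -89.6 -69.2] y [-63.5 -49.7 -30.7]
wrist n 1419 zmin [0.0253 0.0277 0.0297] x [-92.  -91.  -86.4] y [-61.6 -47.2 -31.7]
```

View pics/scene5.png

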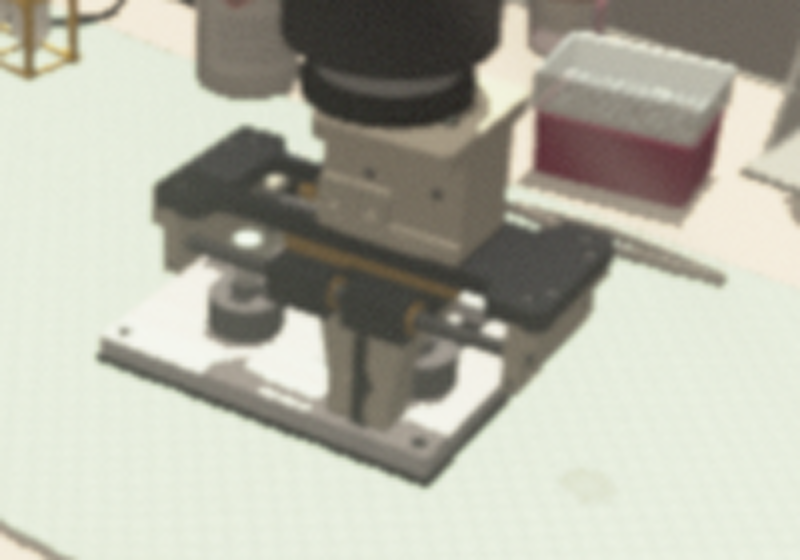

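apply_moves --slide '[[-0.13,0.005,0.03],[-0.05,0,0],[-0.05,0,0],[-0.05,0,0],[-0.05,0,0],[-0.05,0,0],[-0.05,0,0],[-0.05,0,0]]' --turn '[[0,0,0],[0,0,0],[0,0,0],[0,0,0],[0,0,0],[0,0,0],[0,0,0],[0,0,0]]' --jaw '[1,1,1,1,1,1,1,1]'

```text
time_s: 5.05
tcp_pos: [0.5055, -0.1436, -0.0023]
eef_rot: [180.0, 0.0, -171.6]
contact_force: [-0.4, 0.5, -0.4]
gripper_width: 0.0004
```

```bash
python3 look.py 6 scene wrist top;  python3 tip.py 6
```

```text
t 5.05 TCP st mm [-31.8 -45. ] z -2.3 rot [ 1.8000e+02  1.0000e-02 -1.7159e+02] F [-0.42  0.53 -0.43] w 0.0004
scene n 254 zmin [0.0226 0.0241 0.0254] x [-43.7 -40.9 -21.4] y [-63.2 -48.9 -29.5]
wrist n 1438 zmin [0.0225 0.0246 0.0268] x [-42.8 -41.6 -34.2] y [-61.2 -46.4 -31.2]
```

View pics/scene6.png

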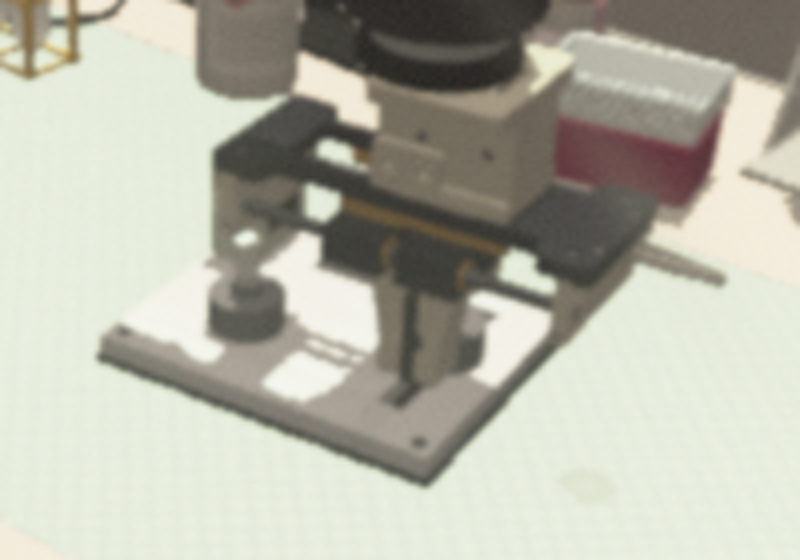

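View pics/wrist6.png

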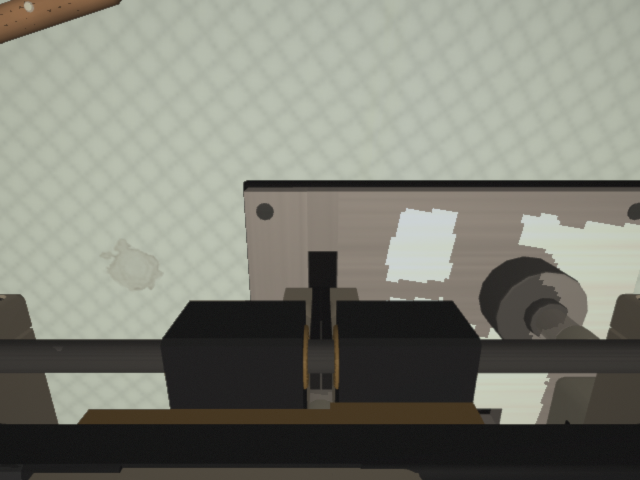

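View pics/top6.png

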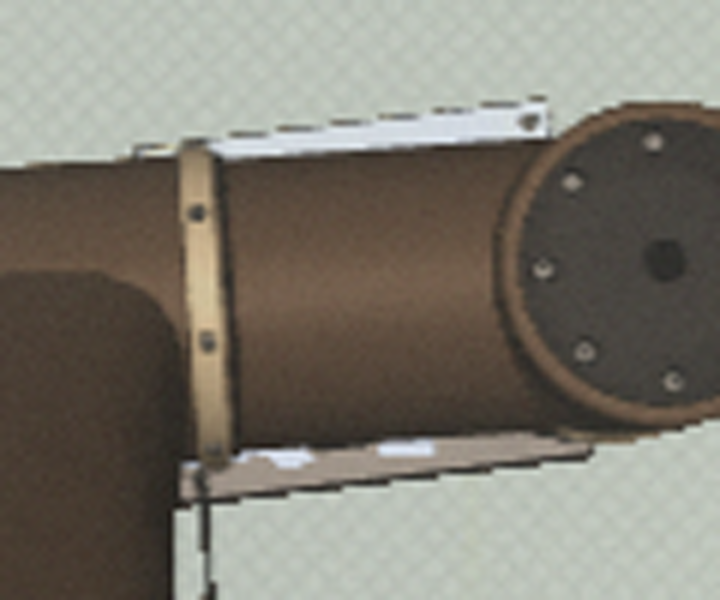

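The wrist view shows the closed fingers centred on the slot (column about 322). In the scene view the puck is ahead of them at about (470,340), still in the slot. Continuing the push.

apply_moves --slide '[[-0.06,0,0],[-0.06,0,0],[-0.06,0,0],[-0.06,0,0],[-0.06,0,0],[-0.06,0,0],[-0.04,0,0],[0,0,0]]' --turn '[[0,0,0],[0,0,0],[0,0,0],[0,0,0],[0,0,0],[0,0,0],[0,0,0],[0,0,0]]' --jaw '[1,1,1,1,1,1,1,1]'

```text
time_s: 6.0
tcp_pos: [0.5455, -0.1377, -0.0022]
eef_rot: [-180.0, 0.0, -171.6]
contact_force: [-0.4, -0.9, 0.2]
gripper_width: 0.0005
```

```bash
python3 look.py 7 scene wrist
```

```text
t 6.0 TCP st mm [  8.6 -45.1] z -2.2 rot [-1.7999e+02  3.0000e-02 -1.7158e+02] F [-0.4  -0.85  0.17] w 0.0005
```

View pics/scene7.png

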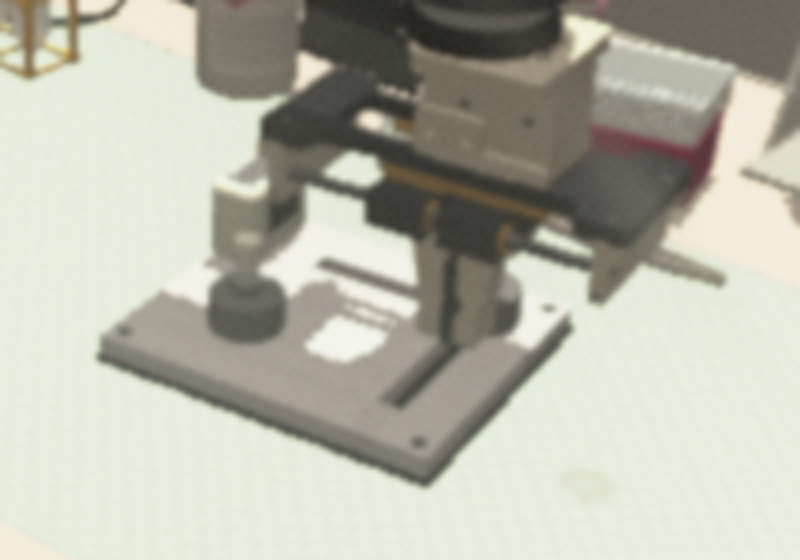

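apply_moves --slide '[[-0.02,0,0],[0,0,0]]' --turn '[[0,0,0],[0,0,0]]' --jaw '[1,1]'

```text
time_s: 6.3
tcp_pos: [0.5467, -0.1375, -0.0022]
eef_rot: [180.0, 0.0, -171.6]
contact_force: [1.0, 0.4, -0.1]
gripper_width: 0.0006
```

apply_moves --slide '[[-0.01,0,0],[0,0,0]]' --turn '[[0,0,0],[0,0,0]]' --jaw '[1,1]'

```text
time_s: 6.5
tcp_pos: [0.5475, -0.1374, -0.0022]
eef_rot: [180.0, -0.0, -171.6]
contact_force: [-0.6, -0.2, 0.2]
gripper_width: 0.0004
```

apply_moves --slide '[[-0.01,0,0],[0,0,0]]' --turn '[[0,0,0],[0,0,0]]' --jaw '[1,1]'

```text
time_s: 6.7
tcp_pos: [0.5486, -0.1372, -0.0022]
eef_rot: [-180.0, -0.0, -171.6]
contact_force: [-0.9, -0.2, 0.7]
gripper_width: 0.0004
```

apply_moves --slide '[[-0.01,0,0],[0,0,0]]' --turn '[[0,0,0],[0,0,0]]' --jaw '[1,1]'

```text
time_s: 6.9
tcp_pos: [0.5494, -0.1371, -0.0023]
eef_rot: [180.0, -0.0, -171.6]
contact_force: [-1.0, -0.5, 1.1]
gripper_width: 0.0006
```

apply_moves --slide '[[-0.01,0,0],[0,0,0]]' --turn '[[0,0,0],[0,0,0]]' --jaw '[1,1]'

```text
time_s: 7.1
tcp_pos: [0.5497, -0.137, -0.0024]
eef_rot: [180.0, -0.1, -171.6]
contact_force: [-4.8, -0.3, 2.8]
gripper_width: 0.0003
```

Force rose to about 5 N: the pin is at the corner's far wall, at TCP station x ≈ 12.8, which matches the geometry. Now I back off and go round to the −y side.

apply_moves --slide '[[0.1,0,0],[0.15,0,0],[0,-0.25,0],[0,-0.27,0],[-0.18,0,0],[-0.18,0,0],[-0.17,0,0],[0,0,0]]' --turn '[[0,0,0],[0,0,0],[0,0,0],[0,0,0],[0,0,0],[0,0,0],[0,0,0],[0,0,0]]' --jaw '[1,1,1,1,1,1,1,1]'

```text
time_s: 7.9
tcp_pos: [0.5884, -0.1841, -0.0021]
eef_rot: [-180.0, 0.2, -171.5]
contact_force: [0.2, 0.4, 0.2]
gripper_width: 0.0008
```

```bash
python3 look.py 8 scene wrist; python3 tip.py 8
```

```text
t 7.9 TCP st mm [ 44.2 -97.4] z -2.1 rot [-1.7996e+02  1.6000e-01 -1.7155e+02] F [0.21 0.37 0.16] w 0.0008
scene n 237 zmin [0.0226 0.0242 0.0256] x [31.5 35.  52.5] y [-114.7  -99.8  -82. ]
wrist n 1405 zmin [0.0225 0.0246 0.0266] x [30.7 31.7 36.6] y [-113.2  -98.8  -83.1]
```

View pics/scene8.png

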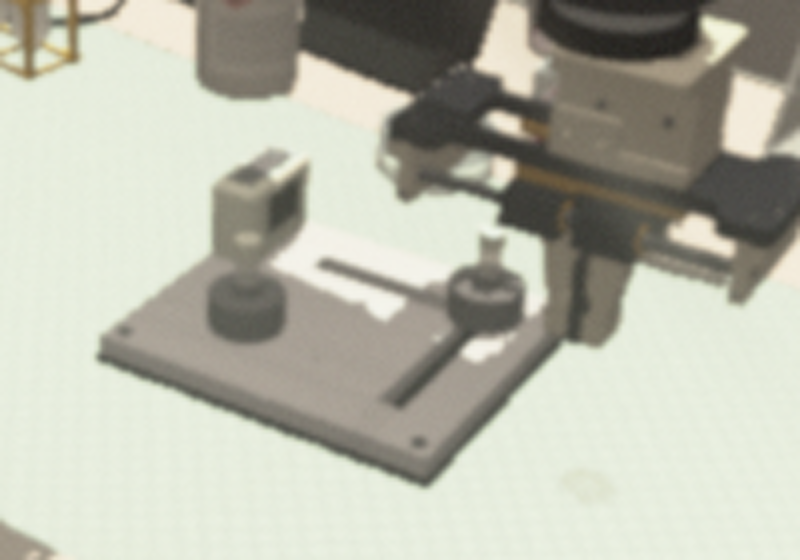

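View pics/wrist8.png

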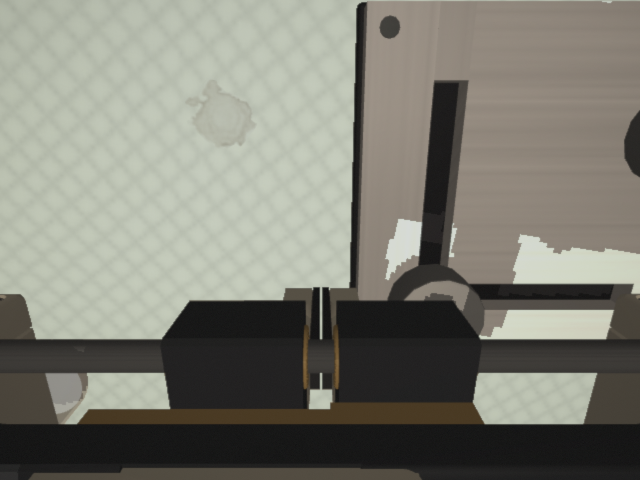

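The puck stands upright at the corner in the scene view, at (487,295), and the fingers are on its −y side, at (590,290). I'll start the second leg.

apply_moves --slide '[[0,0.08,0],[0,0,0]]' --turn '[[0,0,0],[0,0,0]]' --jaw '[1,1]'

```text
time_s: 8.2
tcp_pos: [0.584, -0.1756, -0.0021]
eef_rot: [180.0, -0.0, -171.6]
contact_force: [0.3, -0.9, 0.1]
gripper_width: 0.0005
```

```bash
python3 -c "
from h import *
from plant import r
report(r.get_state())"
```

```text
t 8.2 TCP st mm [ 41.1 -88.2] z -2.1 rot [ 179.99   -0.   -171.57] F [ 0.31 -0.88  0.07] w 0.0005
```

apply_moves --slide '[[0,0.05,0],[0,0.05,0],[0,0.05,0],[0,0.05,0],[0,0.05,0],[0,0.05,0],[0,0.05,0],[0,0,0]]' --turn '[[0,0,0],[0,0,0],[0,0,0],[0,0,0],[0,0,0],[0,0,0],[0,0,0],[0,0,0]]' --jaw '[1,1,1,1,1,1,1,1]'

```text
time_s: 9.0
tcp_pos: [0.5795, -0.141, -0.0023]
eef_rot: [180.0, 0.0, -171.6]
contact_force: [0.7, -0.1, 0.2]
gripper_width: 0.0001
```

```bash
python3 look.py 9 scene wrist
```

```text
t 9.0 TCP st mm [ 41.7 -53.3] z -2.3 rot [ 179.99    0.   -171.56] F [ 0.75 -0.08  0.2 ] w 0.0001
```

View pics/scene9.png

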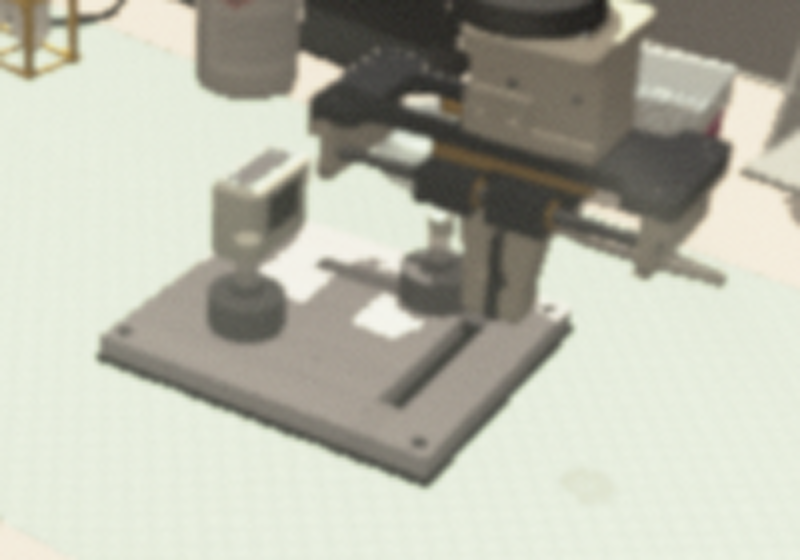

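View pics/wrist9.png

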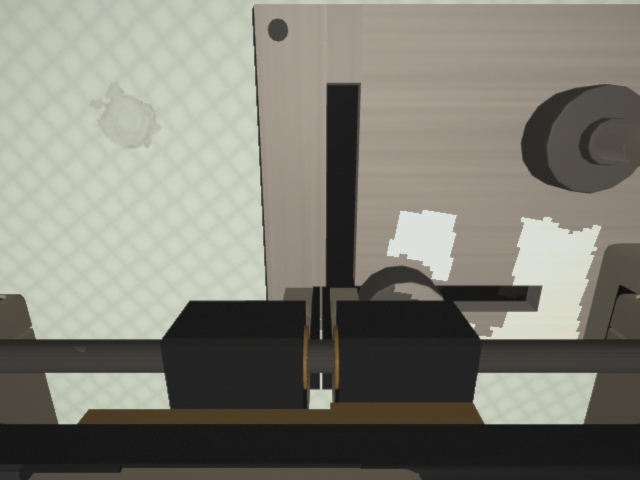

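The puck has turned the corner and slides in the second leg, at about (430,280) in the scene view. Continuing.

apply_moves --slide '[[0,0.06,0],[0,0.07,0],[0,0.07,0],[0,0.07,0],[0,0.07,0],[0,0.07,0],[0,0.06,0],[0,0,0]]' --turn '[[0,0,0],[0,0,0],[0,0,0],[0,0,0],[0,0,0],[0,0,0],[0,0,0],[0,0,0]]' --jaw '[1,1,1,1,1,1,1,1]'

```text
time_s: 9.9
tcp_pos: [0.5727, -0.0943, -0.0022]
eef_rot: [180.0, 0.0, -171.5]
contact_force: [0.0, -0.4, -0.2]
gripper_width: 0.0007
```

```bash
python3 look.py 10 scene wrist
```

```text
t 9.9 TCP st mm [41.9 -6.2] z -2.2 rot [ 1.7999e+02  1.0000e-02 -1.7154e+02] F [ 0.01 -0.36 -0.24] w 0.0007
```

View pics/scene10.png

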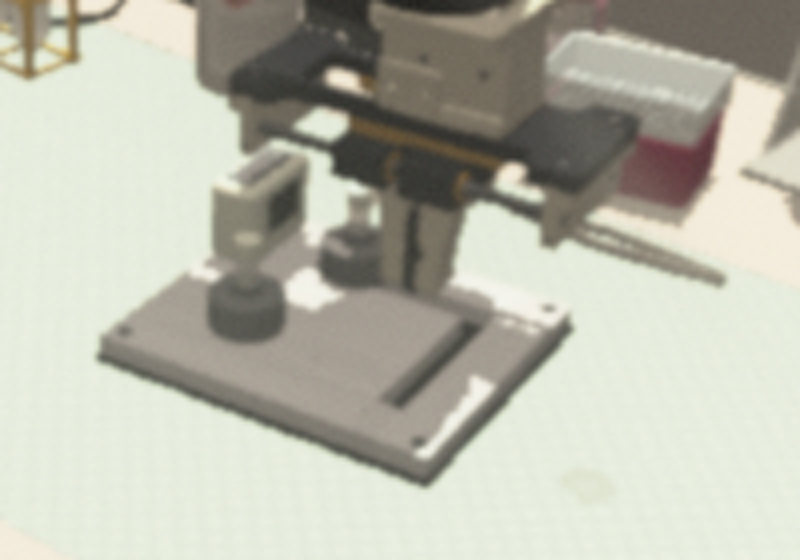

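View pics/wrist10.png

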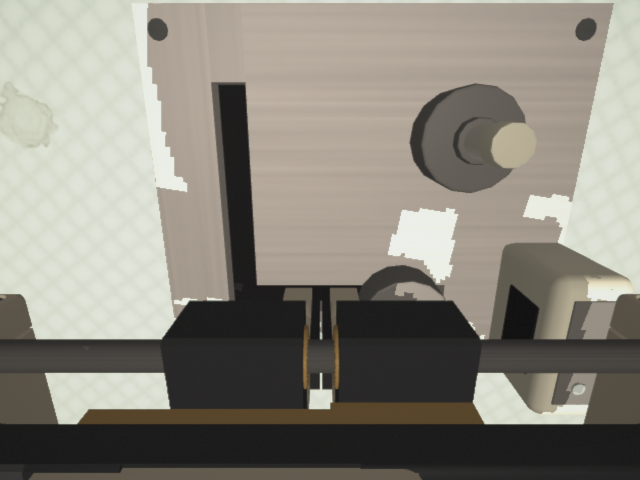

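Run:
```python
from h import *
c=pickle.load(open("scene10.pkl","rb")); 
print(w2st(ray(c,(250+360/4,200+201/4),.066)[0])*1000, "parked",w2st(ray(c,(250+248/4,200+239/4),.066)[0])*1000)
```

```text
[28.6870485  21.99931842] parked [-36.9255774   47.89233647]
```

apply_moves --slide '[[0,0.04,0],[0,0.04,0],[0,0,0]]' --turn '[[0,0,0],[0,0,0],[0,0,0]]' --jaw '[1,1,1]'

```text
time_s: 10.3
tcp_pos: [0.5715, -0.087, -0.0022]
eef_rot: [180.0, 0.0, -171.6]
contact_force: [0.1, -0.4, -0.1]
gripper_width: 0.0007
```

apply_moves --slide '[[0,0.02,0],[0,0,0]]' --turn '[[0,0,0],[0,0,0]]' --jaw '[1,1]'

```text
time_s: 10.5
tcp_pos: [0.5712, -0.0852, -0.0023]
eef_rot: [180.0, -0.0, -171.6]
contact_force: [0.1, -0.7, -0.1]
gripper_width: 0.0006
```

apply_moves --slide '[[0,0.02,0],[0,0,0]]' --turn '[[0,0,0],[0,0,0]]' --jaw '[1,1]'

```text
time_s: 10.7
tcp_pos: [0.5709, -0.0832, -0.0023]
eef_rot: [180.0, -0.0, -171.6]
contact_force: [0.1, -0.2, -0.8]
gripper_width: 0.0004
```

```bash
python3 look.py 11 scene wrist
```

```text
t 10.7 TCP st mm [41.7  5.1] z -2.3 rot [ 1.8000e+02 -1.0000e-02 -1.7159e+02] F [ 0.11 -0.21 -0.83] w 0.0004
```

View pics/scene11.png

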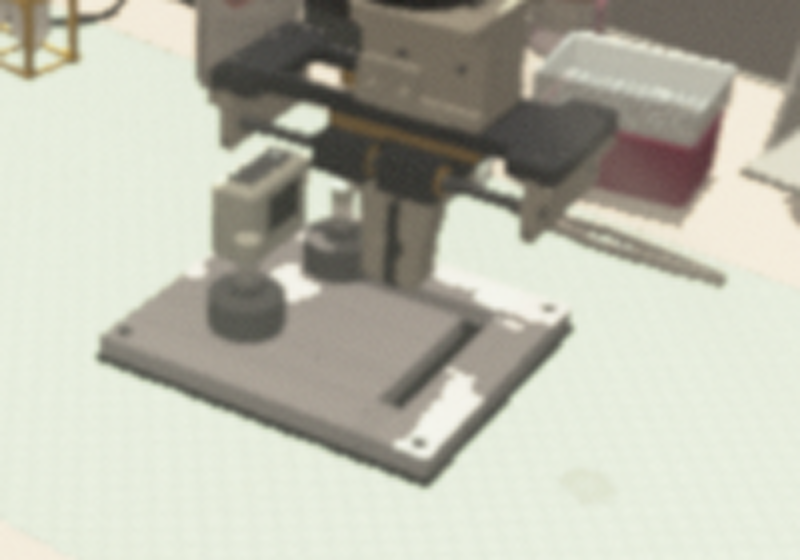

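No end-wall contact yet, so I continue in small steps and watch the force.

apply_moves --slide '[[0,0.02,0],[0,0,0]]' --turn '[[0,0,0],[0,0,0]]' --jaw '[1,1]'

```text
time_s: 11.0
tcp_pos: [0.5706, -0.0812, -0.0023]
eef_rot: [180.0, -0.0, -171.6]
contact_force: [-1.0, 1.1, 0.1]
gripper_width: 0.0005
```

apply_moves --slide '[[0,0.01,0],[0,0,0]]' --turn '[[0,0,0],[0,0,0]]' --jaw '[1,1]'

```text
time_s: 11.2
tcp_pos: [0.5705, -0.0803, -0.0022]
eef_rot: [180.0, -0.0, -171.6]
contact_force: [-0.0, -1.5, -0.4]
gripper_width: 0.0004
```

apply_moves --slide '[[0,0.01,0],[0,0,0]]' --turn '[[0,0,0],[0,0,0]]' --jaw '[1,1]'

```text
time_s: 11.4
tcp_pos: [0.5703, -0.0793, -0.0023]
eef_rot: [180.0, -0.0, -171.6]
contact_force: [0.9, -0.6, 0.0]
gripper_width: 0.0005
```

apply_moves --slide '[[0,0.01,0],[0,0,0]]' --turn '[[0,0,0],[0,0,0]]' --jaw '[1,1]'

```text
time_s: 11.6
tcp_pos: [0.5702, -0.0783, -0.0022]
eef_rot: [180.0, 0.0, -171.6]
contact_force: [0.1, -0.5, 0.4]
gripper_width: 0.0007
```

apply_moves --slide '[[0,0.01,0],[0,0,0]]' --turn '[[0,0,0],[0,0,0]]' --jaw '[1,1]'

```text
time_s: 11.8
tcp_pos: [0.57, -0.0773, -0.0022]
eef_rot: [180.0, -0.0, -171.6]
contact_force: [0.2, -0.3, -0.2]
gripper_width: 0.0003
```

apply_moves --slide '[[0,0.01,0],[0,0,0]]' --turn '[[0,0,0],[0,0,0]]' --jaw '[1,1]'

```text
time_s: 12.0
tcp_pos: [0.57, -0.0765, -0.0022]
eef_rot: [-180.0, 0.0, -171.6]
contact_force: [0.1, -1.0, -1.0]
gripper_width: 0.0004
```

```bash
python3 look.py 12 scene wrist; python3 tip.py 12
```

```text
t 12.0 TCP st mm [41.8 11.8] z -2.2 rot [-179.99    0.   -171.58] F [ 0.11 -1.02 -1.04] w 0.0004
scene n 257 zmin [0.0225 0.0236 0.0247] x [28.7 32.6 50.9] y [-5.9 10.9 35.8]
wrist n 1691 zmin [0.0225 0.024  0.0256] x [28.3 30.8 35.7] y [-4.  13.1 35.2]
```

View pics/wrist12.png

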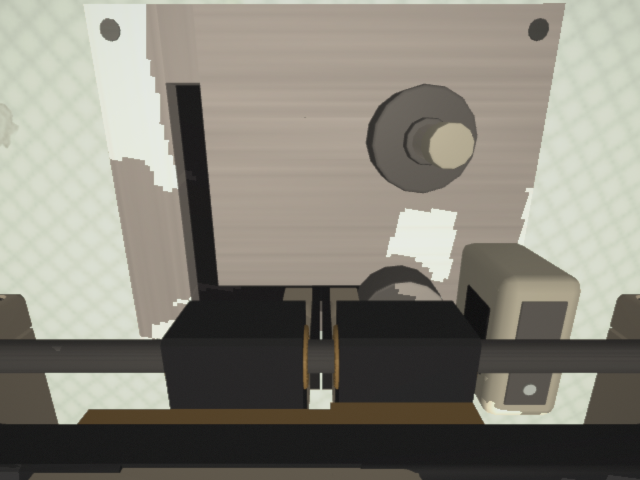

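View pics/scene12.png

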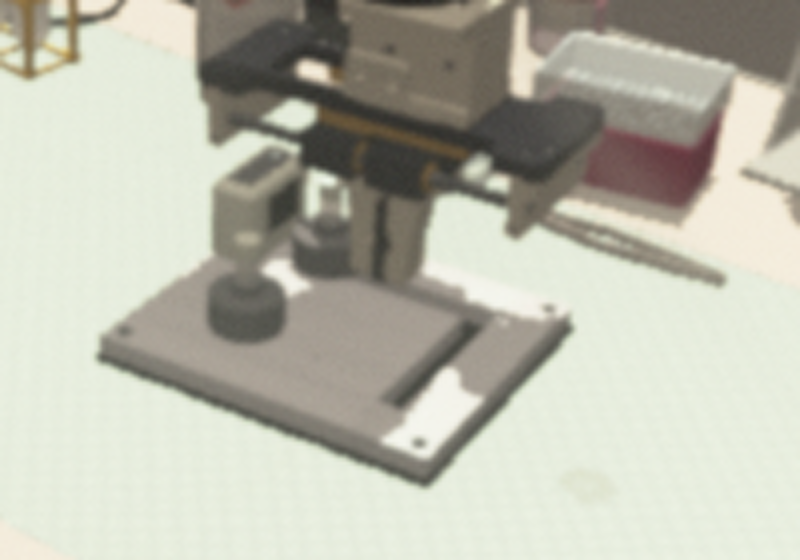

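apply_moves --slide '[[0,0.01,0],[0,0,0]]' --turn '[[0,0,0],[0,0,0]]' --jaw '[1,1]'

```text
time_s: 12.3
tcp_pos: [0.57, -0.0761, -0.0019]
eef_rot: [-180.0, 0.0, -171.6]
contact_force: [0.8, -6.4, 1.9]
gripper_width: 0.0006
```

apply_moves --slide '[[0,0.01,0],[0,0,0]]' --turn '[[0,0,0],[0,0,0]]' --jaw '[1,1]'

```text
time_s: 12.5
tcp_pos: [0.57, -0.0758, -0.0017]
eef_rot: [-179.9, 0.0, -171.6]
contact_force: [0.5, -10.4, 2.5]
gripper_width: 0.0004
```

The force rose steadily to about 10 N along −y: the pin is on the slot's end wall. Now I retreat and look.

apply_moves --slide '[[0,-0.05,0],[0,-0.15,0],[0,-0.15,0],[0,0,-0.3],[0,0,-0.4],[0,0,-0.5],[0,0,-0.4],[0,-0.2,0]]' --turn '[[0,0,0],[0,0,0],[0,0,0],[0,0,0],[0,0,0],[0,0,0],[0,0,0],[0,0,0]]' --jaw '[1,1,1,1,1,1,1,1]'

```text
time_s: 13.3
tcp_pos: [0.5814, -0.1291, 0.1648]
eef_rot: [-179.9, 0.6, -171.5]
contact_force: [0.4, -0.0, -0.1]
gripper_width: 0.0004
```

apply_moves --slide '[[0.2,-0.35,0],[0.2,-0.35,0],[0.2,-0.35,0],[0.2,-0.35,0],[0.2,-0.35,0],[0.2,-0.35,0],[0.1,-0.2,0],[0,0,0]]' --turn '[[0,0,0],[0,0,0],[0,0,0],[0,0,0],[0,0,0],[0,0,0],[0,0,0],[0,0,0]]' --jaw '[1,1,1,1,1,1,1,1]'

```text
time_s: 14.1
tcp_pos: [0.4809, -0.3787, 0.1573]
eef_rot: [180.0, -0.0, -171.8]
contact_force: [-0.5, -0.2, 0.9]
gripper_width: 0.0002
```

```bash
python3 look.py 13 scene top
```

```text
t 14.1 TCP st mm [ -90.6 -274. ] z 157.3 rot [ 1.7998e+02 -4.0000e-02 -1.7181e+02] F [-0.49 -0.15  0.89] w 0.0002
```

View pics/top13.png

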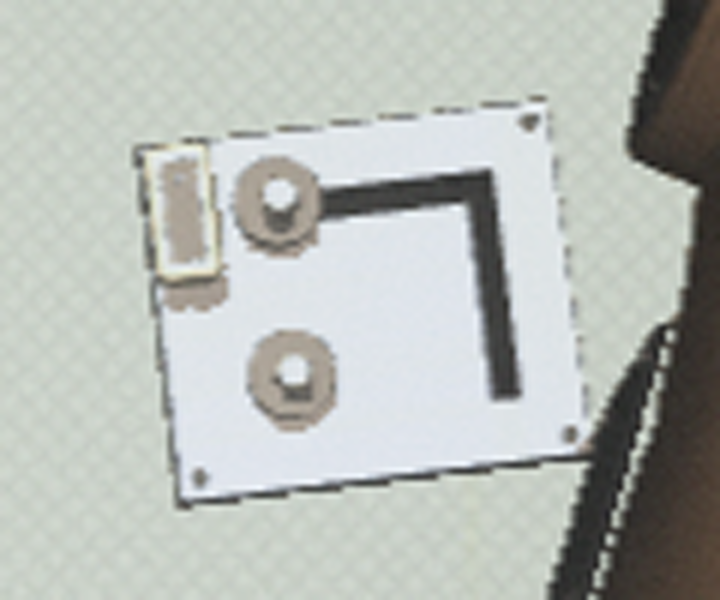

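View pics/scene13.png

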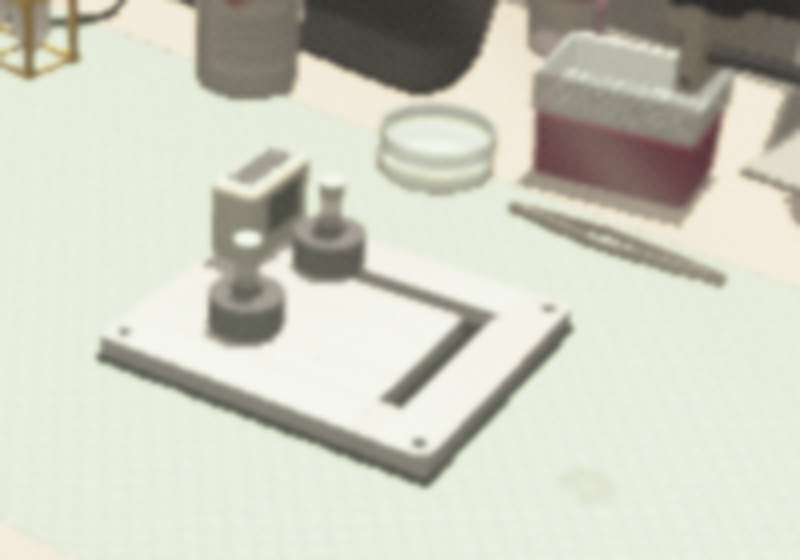

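Run:
```python
from h import *
def comps(n):
    c=pickle.load(open(n,"rb")); im=c["pixels"].astype(int)
    g=((im[...,2]-im[...,0]>5)&(im.max(2)<175)&(im.max(2)>90)).astype(np.uint8)
    k,l,st,ce=cv2.connectedComponentsWithStats(g)
    return c,[(st[i].tolist(),(w2st(ray(c,ce[i],.036)[0])*1000).round(1)) for i in range(1,k) if st[i][4]>60 and 295<st[i][0]<372 and 205<st[i][1]<275]
c0,a=comps("top0.pkl"); c1,b=comps("top13.pkl"); print(a);print(b)
for n,u0 in (("tube",None),):
    im=c1["pixels"]
# disc outlines -> circle via scene-independent depth: top surface points of discs
for c in (c0,c1):
    R,t=cam(c); z=c["depth"]; uu,vv=np.meshgrid(np.arange(640),np.arange(480))
    pc=np.stack([(uu-c["cx"])/c["fx"]*z,(vv-c["cy"])/c["fy"]*z,z],-1).reshape(-1,3)
    W=(pc-t)@R; W=W[z.ravel()>0]; S=(W[:,:2]-O)@Rz(YAW)*1000
    for nm,ctr in (("parked",(-35,50)),("end",(40,46)),("start",(-30,-45))):
        k=(np.hypot(*(S-ctr).T)<27)&(W[:,2]>.027)&(W[:,2]<.045)
        if k.sum()>10: print(nm,k.sum(),((S[k].min(0)+S[k].max(0))/2).round(1),S[k].mean(0).round(1),"zmax",W[np.hypot(*(S-ctr).T)<15,2].max().round(4))
d=np.abs(c0["pixels"].astype(int)-c1["pixels"]).max(2); d[:155]=0; d[330:]=0
m=(d>45).astype(np.uint8); k,l,st,ce=cv2.connectedComponentsWithStats(m)
print([s.tolist() for s in st[1:] if s[4]>6])
```

```text
[([307, 217, 7, 17, 91], array([42.2, 89.7])), ([306, 219, 12, 23, 70], array([13.4, 85.2])), ([357, 239, 14, 16, 140], array([-30.5, -43.7])), ([322, 245, 14, 17, 157], array([-38. ,  50.3]))]
[([307, 217, 7, 16, 67], array([42.4, 89.3])), ([319, 216, 15, 17, 161], array([38., 47.])), ([365, 243, 68, 207, 3980], array([-322.3,  -96.8])), ([322, 245, 14, 17, 152], array([-38.9,  49.9]))]
parked 154 [-35.5  51.1] [-35.6  51.3] zmax 0.0707
start 152 [-30.3 -43.5] [-30.6 -42.8] zmax 0.0699
parked 152 [-35.5  51.2] [-35.6  51.3] zmax 0.0699
end 151 [41.9 47.4] [41.2 48.4] zmax 0.0722
[[359, 164, 247, 166, 23556], [319, 216, 15, 17, 166], [355, 239, 17, 16, 172], [583, 258, 57, 72, 2307], [493, 321, 33, 9, 196]]
```

Run:
```python
from h import *
c=pickle.load(open("scene13.pkl","rb")); cv2.imwrite("pics/scene13full.png",c["pixels"])
```

```text
(no output)
```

View pics/scene13full.png

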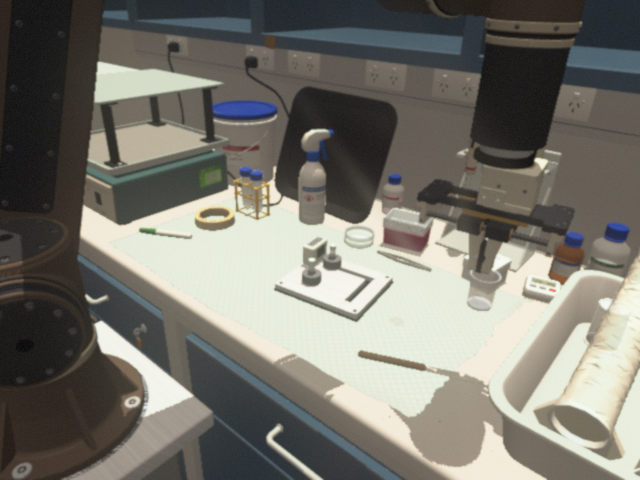

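The full view shows the beaker (482,290), spatula (395,362), tape (215,218) and marker (165,233) where they began. The puck is at the reader, and the gripper hangs in free air.

```bash
python3 -c "
from plant import r
print(r.close_job())"
```

```text
the job is handed in; nothing more can be done
None
```

The carrier is at the very end of the slot in front of the reader head, and the job was handed in at about 14 s. I pushed it with the closed fingertips along the first leg to the corner's far wall (about 5 N). From its other side I then pushed it along the second leg until the pin met the end wall (about 10 N), and lifted clear.

**Last checks**
- The top view puts the disc at about (41–42, 47) mm in the station frame, upright. That is the 2 mm past slot_end that the end wall allows.
- The parked carrier is unmoved, to within 1 mm.
- The beaker, spatula, tape and marker look unmoved in the scene view. The top view shows no change at the tape and marker, but the arm hid the beaker and spatula there.
- The gripper hangs free, well above the bench.

**Disagreements**
- **Fingertip height:** both cameras put the real fingertips about 25 mm above the reported TCP, not 14 mm below it. I set the pushing height from the cameras, and the deck was never touched.
- **Station pose:** the camera views differed by 1–2 mm, within calibration. The corner wall contact came within about 0.3 mm of where my estimate put it.

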